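Roll home the cable-channel covers of a bench outlet bar

ROBOT

A 6-joint arm with a two-finger parallel gripper is mounted at the origin on the work surface. World frame = base frame: x ahead of the robot, y to its left, z up, the work surface at z = 0. Lengths are in m, angles in rad, forces in N, time in s.
With the tool pointing down it reaches from about 0.25 to 0.775 m from the base axis. Payload 8.9 kg.
Tool frame: the origin (TCP) lies at the very end of the fingers, on their centre line; the grasp point (between the pads) lies 19 mm behind it; x points along the fingers, z is the direction in which the jaws open and shut, and the axes are right-handed (so a half turn about x gives the same grasp; the last joint's range is limited). The gripper opens to 85 mm and grips with 20 to 120 N. Pads are 22 mm wide; open, the fingers measure 114 mm over their backs; the gripper's body (76 mm by 85 mm) begins 54 mm behind the grasp point. The pads swing forward as they close: fully open they stand 13 mm farther back than shut.
Start: joints at [-1.438, 0.291, -0.153, 1.127, 0, 1.431], TCP at [0.141, -0.506, 0.231] pointing down, gripper open.
Joint ranges: [-2.52, 2.52], [-0.91, 1.74], [-1.3, 1.37], [-1.96, 2.02], [-1.52, 1.47], [-3.14, 3.14]. Speed limits (rad/s): [2.22, 2.22, 2.79, 3.14, 3.14, 3.14].

INTERFACE

Orientations are given as a 3x3 rotation matrix whose columns are the frame's x, y, z axes.
In Python, from plant import * gives the robot as it stands.
- The arm moves only by the shell command python3 -m pendant 'ROWS'. ROWS is JSON, a list of rows, each an object with "twist": the turn, a rotation vector about the world's x, y, z in rad, a list of three; "xyz": the shift along the world's x, y, z in cm, a list of three; "jaw": the finger opening in cm, from 0 to 8.54. In form: [{"twist": [rx, ry, rz], "xyz": [tx, ty, tz], "jaw": jaw}, ...]. A call has 1 to 10 rows; each row shifts and turns the commanded pose from where the row before left it; what a row does not reach is not made up. A row lasts 1/8 s, in which the tool goes at most 62.5 mm and 10.7 degrees, less where a joint would pass 70% of its speed; a pose out of reach is approached as far as the arm can. A call is refused whole if a number of a shift passes 6.25 or a number of a turn 0.188, either way. A call with a gripper value outside its range is refused whole. The fingers move at their own pace and stop on an object; the grip force is fixed at half the most. Time passes only in rows, so rows that do not move let the fingers close. It gives the time, the measured TCP pose, the force and the opening at its end, in the units of the state.
- sense(): the state, without advancing time (a new reading comes with each control period).
- read_camera(name): name is "scene" or "side" or "wrist"; returns a dict with "img" (384x512x3 uint8, blue, green, red), "depth" (384x512 float32, m along the optical axis (not along the pixel's ray), 0 where there is no reading), "vfov" (degrees; the focal length in pixels is half the picture's height over the tangent of half this angle, whatever the lens; pixels are square), "cx", "cy" (the principal point, pixels), "k1" (the pictures are not rectified: a ray, as slopes to the right and down, at radius r is drawn at 1 + k1 r^2 times it, then the intrinsics apply), "world_from_camera" (4x4, takes a point from camera to world coordinates); the wrist camera has in their place "mount" (4x4, takes a point from camera to tool coordinates, whose origin is the TCP and whose axes are the tool frame's). Camera axes: x right, y down, z forward; pixel columns grow to the right and rows downward; lengths in m; the calibration is good to about 2 mm. A picture is of the moment at which its call begins: read the wrist's pose just before it.
- job_done(): hands the job in, once; it reports no verdict.
The state is a dict: "time_s": time; "qpos": joint angles; "qd": joint speeds; "effort": joint torques, N m; "ee_pos": TCP position; "ee_rot": TCP orientation; "contact_force": force on the tool from outside, world axes, zero at the start; "ft_torque": the same for the moment, N m; "opening": opening from 0.0 (shut) to 1.0 (fully open).
Only numpy, scipy, OpenCV 4.12 (cv2) and the standard library are available. Lean on these libraries where they do the work, as an engineer would, in place of code of your own. Each camera call takes 0.05 s, during which the arm holds its last target. There are 200 camera calls.

TASK

Take the palm roller out of its blue holder and roll its wheel firmly over the strip of black covers along the front edge of the bench outlet bar, until every cover is pressed home, level with the channel's top. Press firmly but not brutally, or the clips crack; touch the bar only with the roller, not the gripper. Then stand the roller upright back in its holder and leave the other things as they lie.

Things in the scene. Friction and masses are not known exactly. Their poses are not given: they have to be found in the camera images.
- bar: grey base plate of a bench outlet bar, fixed to the table: 96 (its x) x 360 (its y) x 8 mm; origin: centre of its underside, front to its -x. An aluminium channel, 90 x 294 x 40 mm, stands over it on a levelling stud at each end (studs at bar y = +-162 mm, below the channel's top). How high and level the studs are set does not show in this pose: see cover1
- holder: blue holder fixed to the table, 86 (its x) x 64 (its y) x 53 mm high, origin: centre of its underside; open well 50 x 48 mm in the middle. Two end walls 18 mm thick across its x carry the roller's steel plate on their tops at z = 53 mm, so the wheel hangs in the well, 2 mm above its floor. Side walls 34 mm high
- roller: palm roller, 119 mm tall, about 0.28 kg, upright in the holder. Origin: lowest point of its wheel; z up the handle, y along the axle, x the way it rolls. Steel plate 66 (x) x 36 (y) mm at z = 47 to 51 mm; wooden handle 28 (x) x 40 mm (y), flat-sided, z = 51 to 119 mm. Parked, its origin is 6 mm above the holder's origin, its x along the holder's x (either way round)
- wheel: the roller's orange wheel, 44 mm diameter, 26 mm wide (36 mm over the fork), turning freely on the axle; origin at its centre, 22 mm above the roller's origin, y along the axle
- tray: yellow open tray, 90 x 70 x 28 mm high, holding a spare cover
- cover1 (a joint): how far cover 1 (middle at bar x = -22, y = -108 mm) stands proud of the channel's top, in m: 0 is home (flush), starts at 3.5 to 6 mm. Seven black hard covers, each 34 (bar x) x 35 mm (bar y), lie in a row along the channel's front edge. The channel's top at mid-length is 55 to 69 mm above the table and slopes along bar y by up to 0.022 rad either way; how much is not measured
- cover2 (a joint): how far cover 2 (middle at bar x = -22, y = -72 mm) stands proud of the channel's top, in m: 0 is home (flush), starts at 3.5 to 6 mm. Each cover slides straight down against a grip of about 8 N and stays where it is pushed; once home it sits on a rigid stop, and its clips crack under more than about 35 N
- cover3 (a joint): how far cover 3 (middle at bar x = -22, y = -36 mm) stands proud of the channel's top, in m: 0 is home (flush), starts at 3.5 to 6 mm. On the rear half of the channel (bar x over 5 mm) sockets and a switch stand up to 10 mm above its top
- cover4 (a joint): how far cover 4 (middle at bar x = -22, y = 0 mm) stands proud of the channel's top, in m: 0 is home (flush), starts at 3.5 to 6 mm
- cover5 (a joint): how far cover 5 (middle at bar x = -22, y = 36 mm) stands proud of the channel's top, in m: 0 is home (flush), starts at 3.5 to 6 mm
- cover6 (a joint): how far cover 6 (middle at bar x = -22, y = 72 mm) stands proud of the channel's top, in m: 0 is home (flush), starts at 3.5 to 6 mm
- cover7 (a joint): how far cover 7 (middle at bar x = -22, y = 108 mm) stands proud of the channel's top, in m: 0 is home (flush), starts at 3.5 to 6 mm
- multimeter: red digital multimeter lying on its back, 160 x 80 x 34 mm
- perfboard: brown circuit board on short brass pillars, 100 x 150 mm, components on top about 20 mm high
- screwdriver: screwdriver lying flat
- solder_spool: grey spool of solder standing upright, diameter 60, 40 mm high
- coil_red: red coil ring lying flat, outer diameter 70, 10 mm high
- coil_black: black coil ring lying flat, outer diameter 70, 10 mm high
- spare_cover: spare black cover, 34 x 35 x 6 mm, lying in the yellow tray

How it is judged:
By the outcome, as a careful person would: the job done as asked, in the order asked, and still so for the second after the job is handed in, with the robot touching nothing.
It also fails if it takes over 72 s, if anything falls off the work surface, if the arm or the gripper's body presses on something with over 40 N, if the wrist force passes 120 N, or if a joint passes its speed limit or range.

## Working session

There is one attempt and no reset: what is moved stays moved. The work goes in short steps, Python scripts to look and compute and a shell command to move; the robot and the scene stay as the last step left them, time stands still between calls to the robot, and variables do not carry over. Pictures are saved under pics/ and viewed, about 8 in all and at most 12, crops included, and the job is handed in when it is done.

```bash
mkdir -p pics; ls; cat > h.py <<'E'
from plant import *
import numpy as np, cv2
def cam(n):
    s=sense(); c=read_camera(n); h=c['img'].shape[0]
    c['f']=h/2/np.tan(np.radians(c['vfov'])/2)
    if n=='wrist':
        T=np.eye(4);T[:3,:3]=np.array(s['ee_rot']);T[:3,3]=s['ee_pos'];c['W']=T@np.array(c['mount'])
    else: c['W']=np.array(c['world_from_camera'])
    return c
def rays(c,uv):
    uv=np.atleast_2d(np.array(uv,float))
    K=np.array([[c['f'],0,c['cx']],[0,c['f'],c['cy']],[0,0,1]])
    return cv2.undistortPoints(uv[:,None],K,np.array([c['k1'],0,0,0.]))[:,0]
def onplane(c,uv,z):
    d=np.c_[rays(c,uv),np.ones(len(np.atleast_2d(uv)))]@c['W'][:3,:3].T
    o=c['W'][:3,3]; return o+d*((z-o[2])/d[:,2])[:,None]
def cloud(c):
    h,w=c['depth'].shape; v,u=np.mgrid[:h,:w]
    r=rays(c,np.c_[u.ravel(),v.ravel()]); d=c['depth'].ravel()[:,None]
    p=(np.c_[r,np.ones(len(r))]*d)@c['W'][:3,:3].T+c['W'][:3,3]
    p[d[:,0]==0]=np.nan
    return p.reshape(h,w,3)
E
python3 - <<'E'
from h import *
s=sense();print({k:np.round(v,3).tolist() for k,v in s.items()})
ims=[]
for n in('scene','side'):
    c=cam(n);ims.append(c['img']);np.save(f'{n}_cloud.npy',cloud(c));cv2.imwrite(f'{n}.png',c['img']);print(n,np.round(c['W'],3).tolist(),c['f'],c['k1'])
cv2.imwrite('pics/a.png',cv2.resize(ims[0],(800,600)));cv2.imwrite('pics/b.png',cv2.resize(ims[1],(800,600)))
E
```

```text
pics
{'time_s': 0.0, 'qpos': [-1.438, 0.291, -0.154, 1.127, 0.0, 1.432], 'qd': [-0.0, 0.0, 0.001, -0.001, 0.0, 0.0], 'effort': [0.0, -53.714, 33.137, 0.016, -0.0, 0.0], 'ee_pos': [0.141, -0.505, 0.231], 'ee_rot': [[-0.0, 0.963, 0.268], [0.001, 0.268, -0.963], [-1.0, 0.0, -0.001]], 'contact_force': [0.117, 0.067, 0.868], 'ft_torque': [0.026, 0.073, -0.023], 'opening': 0.999}
scene [[0.002, 0.752, -0.659, 1.348], [1.0, -0.001, 0.001, 0.029], [0.0, -0.659, -0.752, 1.02], [0.0, 0.0, 0.0, 1.0]] 448.09136918839766 -0.10363661629791981
side [[-0.853, -0.412, 0.321, 0.13], [-0.522, 0.66, -0.54, 0.66], [0.011, -0.628, -0.778, 0.99], [0.0, 0.0, 0.0, 1.0]] 444.1421755571718 -0.06548725617696059
```

View pics/a.png

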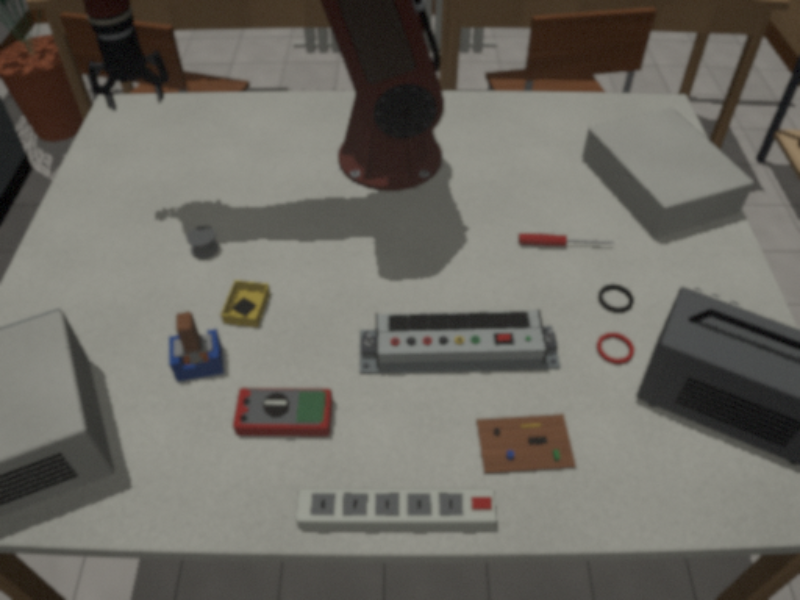

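View pics/b.png

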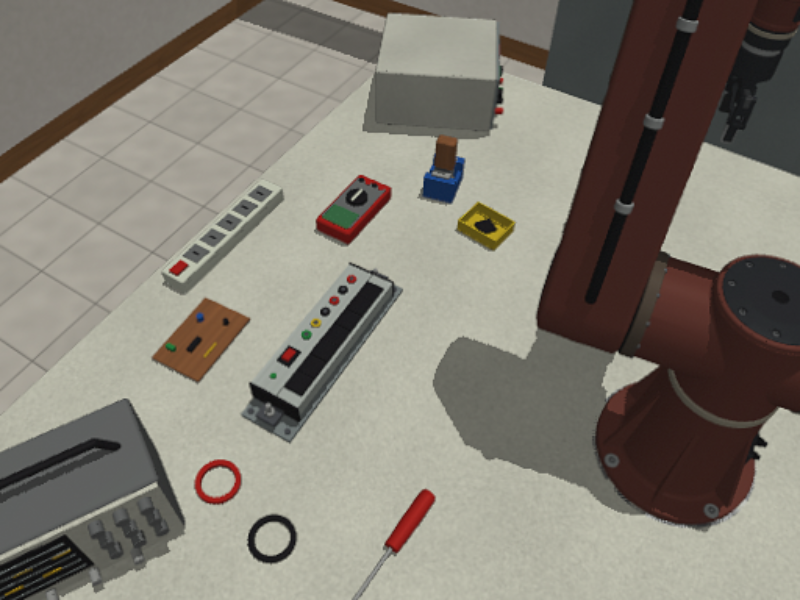

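The scene view shows the holder with the roller at px (195,350), the bar's cover strip at (460,321), and the tray at (247,303). The side view shows the same: roller at (446,155), strip at (340,340). A tall instrument stands left of the holder. Next I'll measure.

```bash
cat > m.py <<'E'
from h import *
for n in('scene','side'):
    im=cv2.imread(n+'.png');P=np.load(n+'_cloud.npy');hsv=cv2.cvtColor(im,cv2.COLOR_BGR2HSV)
    H,S,V=hsv[...,0].astype(int),hsv[...,1],hsv[...,2]
    x,y,z=P[...,0],P[...,1],P[...,2]
    print(n,'table z',np.nanmedian(z[(x>.3)&(x<.7)&(abs(y)<.3)]))
    def rep(name,m,lo,hi):
        m=m&(z>lo)&(z<hi)&(x>.25)&(x<.75)
        p=P[m]; 
        if len(p)<5: print(name,len(p));return
        r=cv2.minAreaRect(p[:,:2].astype(np.float32)*1000)
        print(name,len(p),'mean',np.round(np.mean(p,0),4),'rect',np.round(r[0],1),np.round(r[1],1),round(r[2],1),'z pct',np.round(np.percentile(p[:,2],[5,50,95]),4))
    near=(y<-.15)&(y>-.42)
    blue=(H>100)&(H<130)&(S>120)&near
    rep('blue all',blue,.01,.2);rep('blue top',blue,.046,.062)
    wood=(H<20)&(S>70)&near&(V>30)
    rep('wood',wood,.07,.2);rep('woodtop',wood,.118,.135)
    dark=(V<60)&(y>-.1)&(y<.4)&(x>.35)&(x<.6)
    rep('covers',dark,.05,.085)
    m=(x>.38)&(x<.6)&(y>-.1)&(y<.4)&(z>.05)&(z<.09)
    rep('chan',m,.05,.09)
    if m.any():
        p=P[dark&(z>.05)&(z<.09)]; A=np.c_[p[:,:2]-p[:,:2].mean(0),np.ones(len(p))]; print('coverplane',np.linalg.lstsq(A,p[:,2],rcond=None)[0])
    rep('plate',(z>.004)&(z<.02)&(y>-.12)&(y<.4)&(x>.4)&(x<.6)&(S<60),.004,.02)
E
python3 m.py
```

```text
scene table z 0.00027022163981715863
blue all 142 mean [ 0.6248 -0.3282  0.0429] rect [ 611.  -333.2] [65.3 81.2] 15.5 z pct [0.0174 0.0501 0.0549]
blue top 86 mean [ 0.6167 -0.3174  0.052 ] rect [ 607.3 -333.6] [60.9 80. ] 12.7 z pct [0.0486 0.0521 0.0552]
wood 224 mean [ 0.6162 -0.3316  0.1085] rect [ 608.3 -334.5] [39.9 25.6] 15.1 z pct [0.0756 0.1173 0.1261]
woodtop 109 mean [ 0.6094 -0.3345  0.1235] rect [ 607.4 -335.4] [38.1 24.5] 16.6 z pct [0.1195 0.1236 0.1265]
covers 740 mean [0.5561 0.1309 0.0599] rect [566.8 131.9] [242.6  62.8] 90.0 z pct [0.0561 0.0599 0.0633]
chan 2009 mean [0.5665 0.1343 0.0577] rect [563.1 134.6] [ 74.3 319.1] 0.2 z pct [0.0529 0.0576 0.0627]
coverplane [0.02592567 0.00706823 0.05990757]
plate 234 mean [0.5305 0.1212 0.007 ] rect [500.4 149.6] [198.5 500.1] 0.0 z pct [0.0041 0.0061 0.011 ]
side table z 6.718215583972897e-05
blue all 349 mean [ 0.591  -0.3131  0.0359] rect [ 601.5 -332.6] [65.  89.3] 13.3 z pct [0.0134 0.0358 0.0537]
blue top 108 mean [ 0.5916 -0.3143  0.0513] rect [ 602.2 -333.3] [64.6 87.4] 13.7 z pct [0.0469 0.0515 0.0555]
wood 241 mean [ 0.5994 -0.3285  0.1047] rect [ 602.3 -334.9] [40.3 32.4] 16.6 z pct [0.0734 0.1082 0.1263]
woodtop 87 mean [ 0.6012 -0.3338  0.1235] rect [ 602.6 -336.5] [39.8 29.6] 13.0 z pct [0.1188 0.1237 0.1271]
covers 1218 mean [0.5526 0.1476 0.0594] rect [565.  131.8] [ 77.6 302.5] 1.5 z pct [0.0552 0.0596 0.063 ]
chan 2771 mean [0.5612 0.1467 0.0573] rect [561.1 133.3] [328.6  77.6] 90.0 z pct [0.0524 0.0572 0.0624]
coverplane [-0.02539222  0.00012742  0.05944411]
plate 683 mean [0.5296 0.1942 0.0083] rect [490.8 140.8] [520.  194.1] 85.3 z pct [0.0043 0.0074 0.0181]
```

```bash
python3 - <<'E'
from h import *
for n in('scene','side'):
    P=np.load(n+'_cloud.npy').reshape(-1,3);p=P[(P[:,2]>.05)&(P[:,2]<.5)&(P[:,1]<-.385)&(P[:,0]>.35)&(P[:,0]<.8)]
    print(n,len(p),np.round(np.nanpercentile(p,[1,50,99],axis=0),3).tolist())
    q=p[(p[:,0]<.7)&(p[:,0]>.5)];print(np.round(q.max(0),3) if len(q) else 0)
E
python3 -m pendant '[{"twist":[0,0,0.185],"xyz":[2.72,1,0],"jaw":8.5},{"twist":[0,0,0.185],"xyz":[2.72,1,0],"jaw":8.5},{"twist":[0,0,0.185],"xyz":[2.72,1,0],"jaw":8.5},{"twist":[0,0,0.185],"xyz":[2.72,1,0],"jaw":8.5},{"twist":[0,0,0.185],"xyz":[2.72,1,0],"jaw":8.5},{"twist":[0,0,0.185],"xyz":[2.72,1,0],"jaw":8.5},{"twist":[0,0,0.185],"xyz":[2.72,1,0],"jaw":8.5},{"twist":[0,0,0.185],"xyz":[2.72,1,0],"jaw":8.5}]'
```

```text
scene 3264 [[0.609, -0.624, 0.06], [0.719, -0.536, 0.149], [0.798, -0.45, 0.153]]
[ 0.7   -0.493  0.154]
side 3587 [[0.599, -0.741, 0.052], [0.71, -0.531, 0.146], [0.798, -0.448, 0.154]]
[ 0.7   -0.489  0.155]
time_s: 1.1
ee_pos: [0.3593, -0.4251, 0.2309]
ee_rot: [[-0.0, -0.186, 0.983], [0.001, 0.983, 0.186], [-1.0, 0.001, -0.0]]
contact_force: [-1.2, -0.5, -0.5]
opening: 0.996
```

```bash

python3 -m pendant '[{"twist":[0,0,0.184],"xyz":[2.7,1,0],"jaw":8.5},{"twist":[0,0,0.184],"xyz":[2.7,1,0],"jaw":8.5},{"twist":[0,0,0.184],"xyz":[2.7,1,0],"jaw":8.5},{"twist":[0,0,0.184],"xyz":[2.7,1,0],"jaw":8.5},{"twist":[0,0,0.184],"xyz":[2.7,1,0],"jaw":8.5},{"twist":[0,0,0.184],"xyz":[2.7,1,0],"jaw":8.5},{"twist":[0,0,0.184],"xyz":[2.7,1,0],"jaw":8.5},{"twist":[0,0,0.184],"xyz":[2.7,1,0],"jaw":8.5},{"twist":[0,0,0.184],"xyz":[2.7,1,0],"jaw":8.5},{"twist":[0,0,0],"xyz":[0,0,0],"jaw":8.5}]'
cat > w.py <<'E'
import sys
from h import *
c=cam('wrist');n=sys.argv[1];cv2.imwrite(n+'.png',c['img']);np.save(n+'_cloud.npy',cloud(c));np.save(n+'_W.npy',c['W'])
cv2.imwrite('pics/'+n+'.png',c['img']);s=sense();print(np.round(s['qpos'],3),np.round(s['ee_pos'],4),np.round(c['mount'],3).tolist(),c['f'])
E
python3 w.py w1
```

```text
time_s: 2.35
ee_pos: [0.6027, -0.3346, 0.2302]
ee_rot: [[-0.001, -0.964, -0.266], [0.001, -0.266, 0.964], [-1.0, 0.0, 0.001]]
contact_force: [-0.4, -0.3, -0.6]
opening: 0.994
[-0.614  0.623  0.37   1.32  -0.    -0.88 ] [ 0.6017 -0.3352  0.2304] [[-0.0, -0.263, 0.965, -0.143], [0.001, -0.965, -0.263, 0.067], [1.0, 0.001, 0.0, 0.0], [0.0, 0.0, 0.0, 1.0]] 339.90984670102506
```

View pics/w1.png

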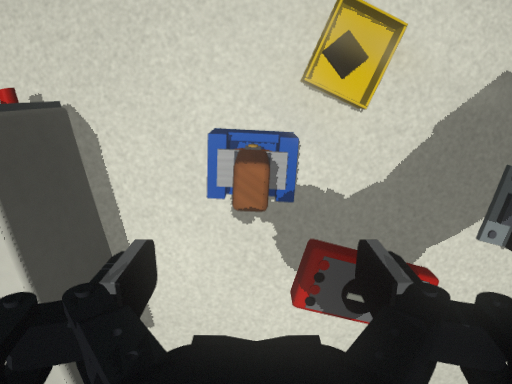

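The wrist view is clear: handle top at about (252,193), blue holder spanning (208–298,130–200), steel plate either side. The alignment looks right.

```bash
python3 - <<'E'
from h import *
n='w1';im=cv2.imread(n+'.png');P=np.load(n+'_cloud.npy');hsv=cv2.cvtColor(im,cv2.COLOR_BGR2HSV)
H,S,V=[hsv[...,i].astype(int) for i in range(3)];x,y,z=P[...,0],P[...,1],P[...,2]
near=(abs(x-.604)<.07)&(abs(y+.334)<.07)
def rep(name,m):
    p=P[m];r=cv2.minAreaRect(p[:,:2].astype(np.float32)*1000);print(name,len(p),np.round(p.mean(0),4),np.round(r[0],1),np.round(r[1],1),round(r[2],1),np.round(np.percentile(p[:,2],[5,50,95]),4))
rep('blue',near&(H>100)&(H<130)&(S>120)&(z>.045)&(z<.06))
rep('blueall',near&(H>100)&(H<130)&(S>120)&(z>.025)&(z<.06))
rep('woodtop',near&(H<20)&(S>70)&(z>.117)&(z<.135))
rep('plate',near&(S<60)&(z>.047)&(z<.067))
E
```

```text
blue 1643 [ 0.6018 -0.338   0.053 ] [ 603.9 -337.5] [63.  85.1] 12.4 [0.0517 0.0531 0.0542]
blueall 2174 [ 0.5974 -0.3389  0.0483] [ 603.9 -337.5] [63.2 85.1] 12.4 [0.0333 0.0528 0.0541]
woodtop 1727 [ 0.6024 -0.338   0.1244] [ 603.5 -337.7] [38.4 27.2] 12.2 [0.1214 0.1247 0.1261]
plate 1369 [ 0.6035 -0.3389  0.0569] [ 604.8 -338.6] [64.2 84.6] 12.7 [0.0536 0.057  0.0586]
```

```bash

python3 -m pendant '[{"twist":[0,0,-0.054],"xyz":[0.15,-0.27,-2],"jaw":8.5},{"twist":[0,0,0],"xyz":[0,0,-4.5],"jaw":8.5},{"twist":[0,0,0],"xyz":[0,0,-4.5],"jaw":8.5},{"twist":[0,0,0],"xyz":[0,0,-3],"jaw":8.5},{"twist":[0,0,0],"xyz":[0,0,-1.7],"jaw":8.5},{"twist":[0,0,0],"xyz":[0,0,0],"jaw":2},{"twist":[0,0,0],"xyz":[0,0,0],"jaw":2},{"twist":[0,0,0],"xyz":[0,0,0],"jaw":2},{"twist":[0,0,0],"xyz":[0,0,0],"jaw":2},{"twist":[0,0,0],"xyz":[0,0,0],"jaw":2}]'
```

```text
time_s: 3.65
ee_pos: [0.6039, -0.339, 0.0758]
ee_rot: [[0.002, -0.978, -0.211], [-0.001, -0.211, 0.978], [-1.0, -0.002, -0.002]]
contact_force: [-0.9, 0.8, 7.2]
opening: 0.323
```

```bash

python3 -m pendant '[{"twist":[0,0,0],"xyz":[0,0,1.5],"jaw":2},{"twist":[0,0,0],"xyz":[0,0,3],"jaw":2},{"twist":[0,0,0],"xyz":[0,0,4.5],"jaw":2},{"twist":[0,0,0],"xyz":[0,0,4.5],"jaw":2},{"twist":[0,0,0],"xyz":[-0.5,2,4],"jaw":2},{"twist":[0,0,-0.07],"xyz":[-1,4,0],"jaw":2},{"twist":[0,0,-0.07],"xyz":[-1,4.5,0],"jaw":2},{"twist":[0,0,-0.07],"xyz":[-1,4.5,0],"jaw":2},{"twist":[0,0,0],"xyz":[-1,4.5,0],"jaw":2},{"twist":[0,0,0],"xyz":[-1,4.5,0],"jaw":2}]'
python3 -m pendant '[{"twist":[0,0,0],"xyz":[-1,4.5,0],"jaw":2},{"twist":[0,0,0],"xyz":[-1,4.5,0],"jaw":2},{"twist":[0,0,0],"xyz":[0,4.5,0],"jaw":2},{"twist":[0,0,0],"xyz":[0,1.5,0],"jaw":2},{"twist":[0,0,0],"xyz":[0,0,0],"jaw":2}]'
python3 w.py w2
```

```text
time_s: 4.9
ee_pos: [0.5474, -0.097, 0.2502]
ee_rot: [[0.001, -1.0, -0.002], [-0.0, -0.002, 1.0], [-1.0, -0.001, -0.0]]
contact_force: [0.3, -0.3, -2.6]
opening: 0.317
time_s: 5.52
ee_pos: [0.5281, 0.0521, 0.2498]
ee_rot: [[0.0, -1.0, -0.004], [-0.0, -0.004, 1.0], [-1.0, -0.0, -0.0]]
contact_force: [0.4, -1.1, -2.6]
opening: 0.323
[-4.100e-02  2.920e-01 -1.030e-01  1.176e+00 -1.000e-03 -4.400e-02] [0.5281 0.0512 0.2496] [[0.0, -0.263, 0.965, -0.143], [0.001, -0.965, -0.263, 0.067], [1.0, 0.001, 0.0, 0.0], [0.0, 0.0, 0.0, 1.0]] 339.90984670102506
```

View pics/w2.png

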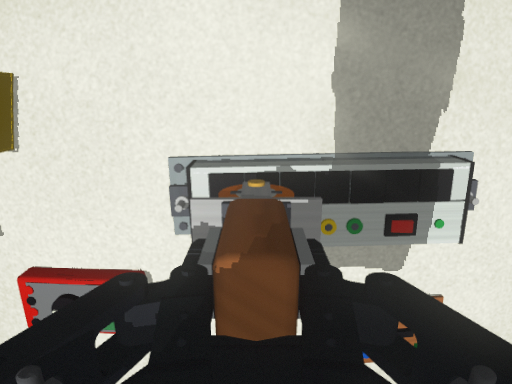

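Wrist view: black cover strip from about (209,172) to (463,203), white channel (190–465,160–243), the roller hanging in front with its wheel near (256,190). The strip runs nearly parallel to the image rows.

```bash
cat > bar.py <<'E'
import sys
from h import *
n=sys.argv[1];im=cv2.imread(n+'.png');P=np.load(n+'_cloud.npy');V=cv2.cvtColor(im,cv2.COLOR_BGR2HSV)[...,2]
x,y,z=P[...,0],P[...,1],P[...,2]
top=(z>.045)&(z<.085)&(x>.48)&(x<.62)&(y>-.06)&(y<.33)
top=cv2.morphologyEx(top.astype(np.uint8),cv2.MORPH_OPEN,np.ones((3,3)))>0
b=(V<50)&top&(x<.57)
yc=np.arange(.0,.28,.01)
F=[];B=[];C=[]
for q in yc:
    s=b&(abs(y-q)<.005)
    t=top&(abs(y-q)<.005)&(V>=90)&(x<np.nan_to_num(np.median(x[s]),nan=.53))&(z>.05)
    if s.sum()<20: continue
    a=np.percentile(x[s],[2,98]);F.append((q,*a,np.median(z[s]),np.median(z[t]) if t.sum()>5 else np.nan,(x[t].min() if t.sum()>5 else np.nan)))
F=np.array(F);print(np.round(F,4))
p=P[b];print('y ext covers',np.round(np.percentile(y[b],[.2,99.8]),4))
print('y ext top',np.round(np.percentile(y[top&(z>.05)],[.2,99.8]),4))
E
python3 bar.py w2
```

```text
[[0.06   0.5361 0.5431 0.0609 0.0554 0.5297]
 [0.07   0.5359 0.5463 0.061  0.0556 0.5294]
 [0.08   0.5354 0.5491 0.0608 0.0557 0.5293]
 [0.09   0.5352 0.5586 0.0607 0.0558 0.529 ]
 [0.1    0.5349 0.5597 0.0608 0.0558 0.5287]
 [0.11   0.5349 0.5597 0.0607 0.0558 0.5284]
 [0.12   0.5349 0.5653 0.0601 0.0557 0.5281]
 [0.13   0.5346 0.5662 0.0602 0.0561 0.528 ]
 [0.14   0.5339 0.5662 0.0602 0.0562 0.5274]
 [0.15   0.5342 0.5654 0.0613 0.0558 0.5272]
 [0.16   0.5336 0.5654 0.0622 0.0561 0.5269]
 [0.17   0.5331 0.5654 0.0623 0.0559 0.5266]
 [0.18   0.5329 0.5654 0.0622 0.0563 0.5264]
 [0.19   0.5324 0.5649 0.0606 0.0561 0.5259]
 [0.2    0.5322 0.5649 0.0607 0.0562 0.5255]
 [0.21   0.5321 0.5641 0.0607 0.0562 0.5254]
 [0.22   0.5318 0.5638 0.0609 0.0565 0.5251]
 [0.23   0.5315 0.5634 0.0614 0.0563 0.5248]
 [0.24   0.5317 0.5632 0.0616 0.0563 0.5243]
 [0.25   0.5314 0.5634 0.0615 0.0563 0.5238]]
y ext covers [0.0558 0.254 ]
y ext top [-0.0183  0.2809]
  return _methods._mean(a, axis=axis, dtype=dtype,
  ret = ret.dtype.type(ret / rcount)
```

```bash

python3 -m pendant '[{"twist":[0,0,0.027],"xyz":[1.3,-1.5,-2],"jaw":2},{"twist":[0,0,0],"xyz":[1.3,-1.45,-3],"jaw":2},{"twist":[0,0,0],"xyz":[0,0,-3],"jaw":2},{"twist":[0,0,0],"xyz":[0,0,-2],"jaw":2},{"twist":[0,0,0],"xyz":[0,0,-1],"jaw":2},{"twist":[0,0,0],"xyz":[0,0,0],"jaw":2}]'
python3 -m pendant '[{"twist":[0,0,0],"xyz":[0,0,-0.4],"jaw":2},{"twist":[0,0,0],"xyz":[0,0,-0.2],"jaw":2},{"twist":[0,0,0],"xyz":[0,0,-0.1],"jaw":2}]'
```

```text
time_s: 6.32
ee_pos: [0.5539, 0.0213, 0.1391]
ee_rot: [[-0.001, -1.0, -0.028], [-0.0, -0.028, 1.0], [-1.0, 0.001, -0.0]]
contact_force: [-1.1, 0.4, -2.4]
opening: 0.321
time_s: 6.7
ee_pos: [0.5542, 0.0221, 0.1325]
ee_rot: [[0.0, -1.0, -0.029], [-0.0, -0.029, 1.0], [-1.0, -0.0, -0.0]]
contact_force: [0.1, 0.6, -3.1]
opening: 0.318
```

```bash

python3 -m pendant '[{"twist":[0,0,0],"xyz":[0,0,-0.15],"jaw":2},{"twist":[0,0,0],"xyz":[0,0,-0.1],"jaw":2}]'
python3 -m pendant '[{"twist":[0,0,0],"xyz":[0,0,-0.1],"jaw":2},{"twist":[0,0,0],"xyz":[0,0,-0.1],"jaw":2}]'
python3 -m pendant '[{"twist":[0,0,0],"xyz":[0,0,-0.1],"jaw":2},{"twist":[0,0,0],"xyz":[0,0,-0.05],"jaw":2}]'
```

```text
time_s: 6.95
ee_pos: [0.554, 0.0221, 0.1298]
ee_rot: [[-0.0, -1.0, -0.029], [-0.0, -0.029, 1.0], [-1.0, 0.0, -0.0]]
contact_force: [0.6, -0.2, -3.3]
opening: 0.32
time_s: 7.2
ee_pos: [0.5542, 0.0221, 0.1283]
ee_rot: [[0.001, -1.0, -0.029], [-0.0, -0.029, 1.0], [-1.0, -0.001, -0.0]]
contact_force: [-2.2, -0.4, 5.2]
opening: 0.315
time_s: 7.45
ee_pos: [0.5543, 0.0221, 0.1269]
ee_rot: [[0.001, -1.0, -0.029], [-0.0, -0.029, 1.0], [-1.0, -0.001, -0.0]]
contact_force: [-1.7, -0.7, 5.3]
opening: 0.322
```

```bash

python3 -m pendant '[{"twist":[0,0,0],"xyz":[0,0,-0.1],"jaw":2},{"twist":[0,0,0],"xyz":[0,0,-0.05],"jaw":2}]'
python3 -m pendant '[{"twist":[0,0,0],"xyz":[0,0,-0.05],"jaw":2},{"twist":[0,0,0],"xyz":[0,0,-0.05],"jaw":2}]'
python3 -m pendant '[{"twist":[0,0,0],"xyz":[0,0,-0.05],"jaw":2},{"twist":[0,0,0],"xyz":[0,0,-0.03],"jaw":2}]'
```

```text
time_s: 7.7
ee_pos: [0.5542, 0.022, 0.1254]
ee_rot: [[0.001, -1.0, -0.029], [-0.0, -0.029, 1.0], [-1.0, -0.001, -0.0]]
contact_force: [-1.5, 0.2, 5.8]
opening: 0.319
time_s: 7.95
ee_pos: [0.5544, 0.022, 0.1248]
ee_rot: [[0.001, -1.0, -0.029], [-0.0, -0.029, 1.0], [-1.0, -0.001, -0.0]]
contact_force: [-3.5, -0.2, 12.9]
opening: 0.319
time_s: 8.2
ee_pos: [0.5545, 0.022, 0.1247]
ee_rot: [[0.002, -1.0, -0.029], [-0.0, -0.029, 1.0], [-1.0, -0.002, -0.0]]
contact_force: [-4.5, -0.8, 17.9]
opening: 0.32
```

```bash

python3 -m pendant '[{"twist":[0,0,0],"xyz":[-0.012,0.4,0],"jaw":2},{"twist":[0,0,0],"xyz":[-0.012,0.4,0],"jaw":2}]'
python3 -m pendant '[{"twist":[0,0,0],"xyz":[-0.012,0.4,0],"jaw":2},{"twist":[0,0,0],"xyz":[-0.012,0.4,0],"jaw":2},{"twist":[0,0,0],"xyz":[-0.012,0.4,0],"jaw":2}]'
python3 -m pendant '[{"twist":[0,0,0],"xyz":[-0.012,0.4,0],"jaw":2},{"twist":[0,0,0],"xyz":[-0.012,0.4,0],"jaw":2},{"twist":[0,0,0],"xyz":[-0.012,0.4,0],"jaw":2},{"twist":[0,0,0],"xyz":[-0.012,0.4,0],"jaw":2}]'
```

```text
time_s: 8.45
ee_pos: [0.5543, 0.0287, 0.1248]
ee_rot: [[0.002, -1.0, -0.028], [-0.003, -0.028, 1.0], [-1.0, -0.002, -0.003]]
contact_force: [-5.2, -7.3, 17.5]
opening: 0.321
time_s: 8.82
ee_pos: [0.5543, 0.0418, 0.1248]
ee_rot: [[0.002, -1.0, -0.029], [-0.001, -0.029, 1.0], [-1.0, -0.002, -0.001]]
contact_force: [-3.0, -0.3, 16.4]
opening: 0.319
time_s: 9.32
ee_pos: [0.5538, 0.058, 0.125]
ee_rot: [[0.003, -1.0, -0.029], [-0.001, -0.029, 1.0], [-1.0, -0.003, -0.001]]
contact_force: [-3.9, -0.7, 17.9]
opening: 0.32
```

```bash

python3 -m pendant '[{"twist":[0,0,0],"xyz":[-0.012,0.4,0.002],"jaw":2},{"twist":[0,0,0],"xyz":[-0.012,0.4,0.002],"jaw":2},{"twist":[0,0,0],"xyz":[-0.012,0.4,0.002],"jaw":2},{"twist":[0,0,0],"xyz":[-0.012,0.4,0.002],"jaw":2},{"twist":[0,0,0],"xyz":[-0.012,0.4,0.002],"jaw":2}]'
python3 -m pendant '[{"twist":[0,0,0],"xyz":[-0.012,0.4,0.002],"jaw":2},{"twist":[0,0,0],"xyz":[-0.012,0.4,0.002],"jaw":2},{"twist":[0,0,0],"xyz":[-0.012,0.4,0.002],"jaw":2},{"twist":[0,0,0],"xyz":[-0.012,0.4,0.002],"jaw":2}]'
```

```text
time_s: 9.95
ee_pos: [0.5535, 0.0779, 0.125]
ee_rot: [[0.003, -1.0, -0.029], [-0.001, -0.029, 1.0], [-1.0, -0.003, -0.001]]
contact_force: [-3.2, -1.2, 16.6]
opening: 0.321
time_s: 10.45
ee_pos: [0.553, 0.0941, 0.1252]
ee_rot: [[0.003, -1.0, -0.029], [-0.0, -0.029, 1.0], [-1.0, -0.003, -0.0]]
contact_force: [-4.6, -0.9, 16.7]
opening: 0.319
```

```bash

python3 -m pendant '[{"twist":[0,0,0],"xyz":[-0.012,0.4,0.002],"jaw":2},{"twist":[0,0,0],"xyz":[-0.012,0.4,0.002],"jaw":2},{"twist":[0,0,0],"xyz":[-0.012,0.4,0.002],"jaw":2},{"twist":[0,0,0],"xyz":[-0.012,0.4,0.002],"jaw":2},{"twist":[0,0,0],"xyz":[-0.012,0.4,0.002],"jaw":2}]'
python3 -m pendant '[{"twist":[0,0,0],"xyz":[-0.012,0.4,0.002],"jaw":2},{"twist":[0,0,0],"xyz":[-0.012,0.4,0.002],"jaw":2},{"twist":[0,0,0],"xyz":[-0.012,0.4,0.002],"jaw":2},{"twist":[0,0,0],"xyz":[-0.012,0.4,0.002],"jaw":2}]'
```

```text
time_s: 11.08
ee_pos: [0.5526, 0.114, 0.1253]
ee_rot: [[0.003, -1.0, -0.029], [-0.0, -0.029, 1.0], [-1.0, -0.003, -0.0]]
contact_force: [-2.1, -1.5, 15.8]
opening: 0.324
time_s: 11.58
ee_pos: [0.5521, 0.1303, 0.1254]
ee_rot: [[0.003, -1.0, -0.029], [0.0, -0.029, 1.0], [-1.0, -0.003, 0.0]]
contact_force: [-2.3, -0.5, 15.9]
opening: 0.319
```

```bash

python3 -m pendant '[{"twist":[0,0,0],"xyz":[-0.016,0.4,0.001],"jaw":2},{"twist":[0,0,0],"xyz":[-0.016,0.4,0.001],"jaw":2},{"twist":[0,0,0],"xyz":[-0.016,0.4,0.001],"jaw":2},{"twist":[0,0,0],"xyz":[-0.016,0.4,0.001],"jaw":2},{"twist":[0,0,0],"xyz":[-0.016,0.4,0.001],"jaw":2}]'
python3 -m pendant '[{"twist":[0,0,0],"xyz":[-0.016,0.4,0.001],"jaw":2},{"twist":[0,0,0],"xyz":[-0.016,0.4,0.001],"jaw":2},{"twist":[0,0,0],"xyz":[-0.016,0.4,0.001],"jaw":2},{"twist":[0,0,0],"xyz":[-0.016,0.4,0.001],"jaw":2}]'
```

```text
time_s: 12.2
ee_pos: [0.5515, 0.1502, 0.1255]
ee_rot: [[0.004, -1.0, -0.029], [0.0, -0.029, 1.0], [-1.0, -0.004, 0.0]]
contact_force: [-1.8, -0.7, 15.1]
opening: 0.321
time_s: 12.7
ee_pos: [0.5511, 0.1664, 0.1256]
ee_rot: [[0.004, -1.0, -0.029], [0.001, -0.029, 1.0], [-1.0, -0.004, 0.0]]
contact_force: [-2.0, -0.4, 14.9]
opening: 0.322
```

```bash

python3 -m pendant '[{"twist":[0,0,0],"xyz":[-0.016,0.4,0.001],"jaw":2},{"twist":[0,0,0],"xyz":[-0.016,0.4,0.001],"jaw":2},{"twist":[0,0,0],"xyz":[-0.016,0.4,0.001],"jaw":2},{"twist":[0,0,0],"xyz":[-0.016,0.4,0.001],"jaw":2},{"twist":[0,0,0],"xyz":[-0.016,0.4,0.001],"jaw":2}]'
python3 -m pendant '[{"twist":[0,0,0],"xyz":[-0.016,0.4,0.001],"jaw":2},{"twist":[0,0,0],"xyz":[-0.016,0.4,0.001],"jaw":2},{"twist":[0,0,0],"xyz":[-0.016,0.4,0.001],"jaw":2},{"twist":[0,0,0],"xyz":[-0.016,0.4,0.001],"jaw":2}]'
```

```text
time_s: 13.32
ee_pos: [0.5504, 0.1863, 0.1256]
ee_rot: [[0.004, -1.0, -0.029], [0.0, -0.029, 1.0], [-1.0, -0.004, 0.0]]
contact_force: [-1.2, -0.9, 14.2]
opening: 0.321
time_s: 13.82
ee_pos: [0.5499, 0.2026, 0.1258]
ee_rot: [[0.005, -1.0, -0.029], [0.001, -0.029, 1.0], [-1.0, -0.005, 0.001]]
contact_force: [-0.2, -0.5, 14.9]
opening: 0.32
```

```bash

python3 -m pendant '[{"twist":[0,0,0],"xyz":[-0.014,0.4,0.001],"jaw":2},{"twist":[0,0,0],"xyz":[-0.014,0.4,0.001],"jaw":2},{"twist":[0,0,0],"xyz":[-0.014,0.4,0.001],"jaw":2},{"twist":[0,0,0],"xyz":[-0.014,0.4,0.001],"jaw":2},{"twist":[0,0,0],"xyz":[-0.014,0.4,0.001],"jaw":2}]'
python3 -m pendant '[{"twist":[0,0,0],"xyz":[-0.012,0.4,0.001],"jaw":2},{"twist":[0,0,0],"xyz":[-0.012,0.4,0.001],"jaw":2},{"twist":[0,0,0],"xyz":[-0.012,0.4,0.001],"jaw":2},{"twist":[0,0,0],"xyz":[-0.012,0.4,0.001],"jaw":2},{"twist":[0,0,0],"xyz":[-0.012,0.4,0],"jaw":2}]'
```

```text
time_s: 14.45
ee_pos: [0.5492, 0.2225, 0.1258]
ee_rot: [[0.005, -1.0, -0.029], [0.001, -0.029, 1.0], [-1.0, -0.005, 0.001]]
contact_force: [-0.5, -0.3, 13.9]
opening: 0.322
time_s: 15.08
ee_pos: [0.5486, 0.2427, 0.1259]
ee_rot: [[0.005, -1.0, -0.029], [0.001, -0.029, 1.0], [-1.0, -0.005, 0.001]]
contact_force: [-0.7, -0.8, 15.3]
opening: 0.318
```

```bash

python3 -m pendant '[{"twist":[0,0,0],"xyz":[0.01,-0.3,-0.02],"jaw":2},{"twist":[0,0,0],"xyz":[0.02,-0.7,-0.003],"jaw":2},{"twist":[0,0,0],"xyz":[0.025,-0.8,-0.004],"jaw":2},{"twist":[0,0,0],"xyz":[0.025,-0.8,-0.004],"jaw":2},{"twist":[0,0,0],"xyz":[0.025,-0.8,-0.004],"jaw":2},{"twist":[0,0,0],"xyz":[0.025,-0.8,-0.004],"jaw":2},{"twist":[0,0,0],"xyz":[0.025,-0.8,-0.004],"jaw":2},{"twist":[0,0,0],"xyz":[0.025,-0.8,-0.004],"jaw":2}]'
```

```text
time_s: 16.08
ee_pos: [0.5505, 0.1844, 0.1256]
ee_rot: [[0.005, -1.0, -0.029], [0.001, -0.029, 1.0], [-1.0, -0.005, 0.001]]
contact_force: [-1.1, 0.5, 17.5]
opening: 0.319
```

```bash

python3 -m pendant '[{"twist":[0,0,0],"xyz":[0.025,-0.8,-0.004],"jaw":2},{"twist":[0,0,0],"xyz":[0.025,-0.8,-0.004],"jaw":2},{"twist":[0,0,0],"xyz":[0.025,-0.8,-0.004],"jaw":2},{"twist":[0,0,0],"xyz":[0.025,-0.8,-0.004],"jaw":2},{"twist":[0,0,0],"xyz":[0.025,-0.8,-0.004],"jaw":2},{"twist":[0,0,0],"xyz":[0.025,-0.8,-0.004],"jaw":2},{"twist":[0,0,0],"xyz":[0.025,-0.8,-0.004],"jaw":2},{"twist":[0,0,0],"xyz":[0.025,-0.8,-0.004],"jaw":2}]'
```

```text
time_s: 17.08
ee_pos: [0.5525, 0.1201, 0.1253]
ee_rot: [[0.005, -1.0, -0.029], [0.001, -0.029, 1.0], [-1.0, -0.005, 0.001]]
contact_force: [-2.2, 0.7, 16.7]
opening: 0.322
```

```bash

python3 -m pendant '[{"twist":[0,0,0],"xyz":[0.025,-0.8,-0.004],"jaw":2},{"twist":[0,0,0],"xyz":[0.025,-0.8,-0.004],"jaw":2},{"twist":[0,0,0],"xyz":[0.025,-0.8,-0.004],"jaw":2},{"twist":[0,0,0],"xyz":[0.025,-0.8,-0.004],"jaw":2},{"twist":[0,0,0],"xyz":[0.025,-0.8,-0.004],"jaw":2},{"twist":[0,0,0],"xyz":[0.025,-0.8,-0.004],"jaw":2},{"twist":[0,0,0],"xyz":[0.025,-0.8,-0.004],"jaw":2},{"twist":[0,0,0],"xyz":[0.025,-0.8,-0.004],"jaw":2}]'
python3 -m pendant '[{"twist":[0,0,0],"xyz":[0.02,-0.6,-0.004],"jaw":2},{"twist":[0,0,0],"xyz":[0,-0.4,0],"jaw":2},{"twist":[0,0,0],"xyz":[0,0,0.2],"jaw":2},{"twist":[0,0,0],"xyz":[0,0,1],"jaw":2},{"twist":[0,0,0],"xyz":[0,0,3],"jaw":2},{"twist":[0,0,0],"xyz":[0,0,4.5],"jaw":2},{"twist":[0,0,0],"xyz":[-1,0,4],"jaw":2},{"twist":[0,0,0],"xyz":[-1.5,-2,0],"jaw":2},{"twist":[0,0,0],"xyz":[0,0,0],"jaw":2}]'
python3 w.py w3; python3 bar.py w3 2>/dev/null
```

```text
time_s: 18.08
ee_pos: [0.5544, 0.0559, 0.1249]
ee_rot: [[0.005, -1.0, -0.029], [0.0, -0.029, 1.0], [-1.0, -0.005, -0.0]]
contact_force: [-1.0, 0.6, 17.1]
opening: 0.323
time_s: 19.2
ee_pos: [0.5269, 0.0255, 0.2501]
ee_rot: [[0.0, -1.0, -0.028], [-0.0, -0.028, 1.0], [-1.0, -0.0, -0.0]]
contact_force: [1.1, 0.3, -2.5]
opening: 0.322
[-0.089  0.287 -0.11   1.174  0.    -0.118] [0.5273 0.026  0.2497] [[0.0, -0.263, 0.965, -0.143], [0.001, -0.965, -0.263, 0.067], [1.0, 0.001, 0.0, 0.0], [0.0, 0.0, 0.0, 1.0]] 339.90984670102506
[[0.03   0.5379 0.5411 0.0556 0.0555 0.5306]
 [0.04   0.5377 0.5457 0.0556 0.0556 0.5304]
 [0.05   0.5374 0.5476 0.0555 0.0555 0.5301]
 [0.06   0.5371 0.5512 0.0557 0.0555 0.5298]
 [0.07   0.5369 0.5592 0.0557 0.0556 0.5294]
 [0.08   0.5365 0.5589 0.0557 0.0557 0.529 ]
 [0.09   0.5363 0.5587 0.0557 0.0555 0.5289]
 [0.1    0.5361 0.5668 0.0559 0.0557 0.5286]
 [0.11   0.5357 0.5665 0.0557 0.0559 0.5283]
 [0.12   0.5353 0.5661 0.056  0.0556 0.5281]
 [0.13   0.5349 0.5658 0.0561 0.0561 0.5279]
 [0.14   0.5348 0.5658 0.0561 0.0561 0.5274]
 [0.15   0.5344 0.5654 0.056  0.0561 0.5271]
 [0.16   0.5341 0.5653 0.056  0.0562 0.527 ]
 [0.17   0.5337 0.5683 0.0562 0.0562 0.5266]
 [0.18   0.5334 0.568  0.0562 0.056  0.5262]
 [0.19   0.5331 0.5646 0.0561 0.0561 0.5259]
 [0.2    0.5326 0.5641 0.0563 0.0561 0.5256]
 [0.21   0.5325 0.5638 0.0564 0.0562 0.5253]
 [0.22   0.532  0.5635 0.0564 0.0562 0.5249]
 [0.23   0.5327 0.5633 0.0564 0.0563 0.5247]
 [0.24   0.533  0.5631 0.0565 0.0565 0.5243]
 [0.25   0.5331 0.562  0.0566 0.0564 0.524 ]]
y ext covers [0.0316 0.2518]
y ext top [-0.0174  0.2805]
```

View pics/w3.png

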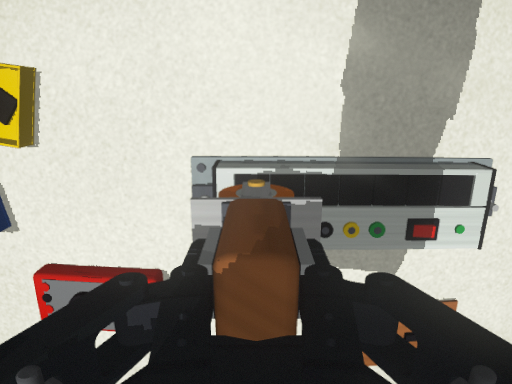

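All seven covers read within about 0.3 mm of the channel top, and the view shows the strip level with the roller still upright in the grip. Next I'll return the roller.

```bash

python3 -m pendant '[{"twist":[0,0,0.02],"xyz":[0.5,-2,0],"jaw":2},{"twist":[0,0,0.023],"xyz":[0.9,-4.3,0],"jaw":2},{"twist":[0,0,0.023],"xyz":[0.9,-4.3,0],"jaw":2},{"twist":[0,0,0.023],"xyz":[0.9,-4.3,0],"jaw":2},{"twist":[0,0,0.023],"xyz":[0.9,-4.3,0],"jaw":2},{"twist":[0,0,0.023],"xyz":[0.9,-4.3,0],"jaw":2},{"twist":[0,0,0.023],"xyz":[0.9,-4.3,0],"jaw":2},{"twist":[0,0,0.023],"xyz":[0.9,-4.3,0],"jaw":2},{"twist":[0,0,0.004],"xyz":[0.87,-4.4,0],"jaw":2},{"twist":[0,0,0],"xyz":[0,0,0],"jaw":2}]'
python3 w.py w4; python3 - <<'E'
from h import *
n='w4';im=cv2.imread(n+'.png');P=np.load(n+'_cloud.npy');hsv=cv2.cvtColor(im,cv2.COLOR_BGR2HSV)
H,S,V=[hsv[...,i].astype(int) for i in range(3)];x,y,z=P[...,0],P[...,1],P[...,2]
m=(abs(x-.604)<.07)&(abs(y+.338)<.07)&(H>100)&(H<130)&(S>120)&(z>.03)&(z<.06)
p=P[m];r=cv2.minAreaRect(p[:,:2].astype(np.float32)*1000);print(len(p),r)
s=sense();print(np.round(s['ee_pos'],4),np.round(s['ee_rot'],3).tolist())
E
```

```text
time_s: 20.5
ee_pos: [0.6045, -0.3416, 0.2474]
ee_rot: [[-0.001, -0.978, -0.21], [0.001, -0.21, 0.978], [-1.0, 0.001, 0.001]]
contact_force: [-0.9, 0.9, -2.8]
opening: 0.325
[-0.618  0.631  0.43   1.372  0.    -0.83 ] [ 0.6044 -0.3397  0.2477] [[-0.0, -0.263, 0.965, -0.143], [0.001, -0.965, -0.263, 0.067], [1.0, 0.001, 0.0, 0.0], [0.0, 0.0, 0.0, 1.0]] 339.90984670102506
2457 ((603.5671997070312, -337.6688537597656), (62.55045700073242, 85.12506866455078), 12.033236503601074)
[ 0.6044 -0.3397  0.2477] [[-0.002, -0.977, -0.211], [0.001, -0.211, 0.977], [-1.0, 0.001, 0.002]]
```

View pics/w4.png

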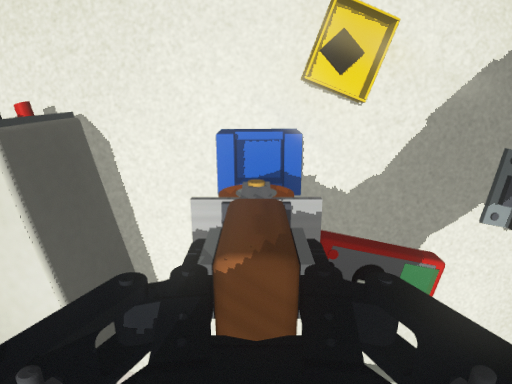

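View: the empty holder's well at (259,160), handle and plate square to it, centred to within about 1 mm. Lowering now.

```bash

python3 -m pendant '[{"twist":[0,0,0],"xyz":[-0.05,0.1,-3],"jaw":2},{"twist":[0,0,0],"xyz":[0,0,-4],"jaw":2},{"twist":[0,0,0],"xyz":[0,0,-3.5],"jaw":2},{"twist":[0,0,0],"xyz":[0,0,-1],"jaw":2},{"twist":[0,0,0],"xyz":[0,0,0],"jaw":2}]'
python3 -m pendant '[{"twist":[0,0,0],"xyz":[0,0,-1],"jaw":2},{"twist":[0,0,0],"xyz":[0,0,-1],"jaw":2},{"twist":[0,0,0],"xyz":[0,0,-1],"jaw":2}]'
```

```text
time_s: 21.18
ee_pos: [0.604, -0.3371, 0.1347]
ee_rot: [[-0.0, -0.977, -0.213], [0.0, -0.213, 0.977], [-1.0, 0.0, 0.001]]
contact_force: [0.0, 0.7, -2.2]
opening: 0.319
time_s: 21.55
ee_pos: [0.6039, -0.338, 0.1041]
ee_rot: [[0.0, -0.977, -0.213], [-0.0, -0.213, 0.977], [-1.0, -0.0, -0.0]]
contact_force: [-0.0, 0.4, -3.1]
opening: 0.318
```

```bash

python3 -m pendant '[{"twist":[0,0,0],"xyz":[0,0,-1],"jaw":2},{"twist":[0,0,0],"xyz":[0,0,-1],"jaw":2},{"twist":[0,0,0],"xyz":[0,0,-0.5],"jaw":2},{"twist":[0,0,0],"xyz":[0,0,0],"jaw":2}]'
python3 -m pendant '[{"twist":[0,0,0],"xyz":[0,0,-0.15],"jaw":2},{"twist":[0,0,0],"xyz":[0,0,-0.1],"jaw":2}]'
```

```text
time_s: 22.05
ee_pos: [0.6036, -0.3378, 0.079]
ee_rot: [[-0.001, -0.977, -0.213], [0.0, -0.213, 0.977], [-1.0, 0.0, 0.001]]
contact_force: [-0.5, 0.0, -2.2]
opening: 0.321
time_s: 22.3
ee_pos: [0.604, -0.3381, 0.0773]
ee_rot: [[0.0, -0.977, -0.213], [-0.0, -0.213, 0.977], [-1.0, -0.0, -0.0]]
contact_force: [-0.2, 0.2, -2.3]
opening: 0.317
```

```bash

python3 -m pendant '[{"twist":[0,0,0],"xyz":[0,0,-0.1],"jaw":2},{"twist":[0,0,0],"xyz":[0,0,-0.05],"jaw":2}]'
python3 -m pendant '[{"twist":[0,0,0],"xyz":[0,0,-0.05],"jaw":2},{"twist":[0,0,0],"xyz":[0,0,0],"jaw":2}]'
```

```text
time_s: 22.55
ee_pos: [0.6039, -0.338, 0.0759]
ee_rot: [[0.0, -0.977, -0.213], [-0.0, -0.213, 0.977], [-1.0, -0.0, -0.0]]
contact_force: [-2.7, 1.9, 3.7]
opening: 0.318
time_s: 22.8
ee_pos: [0.6039, -0.338, 0.0759]
ee_rot: [[0.0, -0.977, -0.213], [-0.0, -0.213, 0.977], [-1.0, -0.0, -0.0]]
contact_force: [-1.9, 1.5, 4.7]
opening: 0.322
```

```bash

python3 -m pendant '[{"twist":[0,0,0],"xyz":[0,0,0],"jaw":4},{"twist":[0,0,0],"xyz":[0,0,0],"jaw":8},{"twist":[0,0,0],"xyz":[0,0,0],"jaw":8},{"twist":[0,0,0],"xyz":[0,0,0],"jaw":8},{"twist":[0,0,0],"xyz":[0,0,0],"jaw":8}]'
python3 -m pendant '[{"twist":[0,0,0],"xyz":[0,0,2],"jaw":8},{"twist":[0,0,0],"xyz":[0,0,4],"jaw":8},{"twist":[0,0,0],"xyz":[0,0,4.5],"jaw":8},{"twist":[0,0,0],"xyz":[0,0,4],"jaw":8},{"twist":[0,0,0],"xyz":[-2,0,2],"jaw":8},{"twist":[0,0,0],"xyz":[-4,0,0],"jaw":8},{"twist":[0,0,0],"xyz":[-3,0,0],"jaw":8},{"twist":[0,0,0],"xyz":[0,0,0],"jaw":8}]'
python3 w.py w5; python3 - <<'E'
from h import *
c=cam('scene');d=cam('side')
for n,k in(('scene',c),('side',d)): cv2.imwrite(n+'.png',k['img']);np.save(n+'_cloud.npy',cloud(k))
cv2.imwrite('pics/s2.png',np.vstack([c['img'][150:330,50:450],d['img'][50:300,100:500]]))
E
python3 m.py | grep -E 'blue|wood|scene|side'
python3 - <<'E'
from h import *
im=cv2.imread('scene.png');P=np.load('side_cloud.npy');V=cv2.imread('side.png').max(2);x,y,z=[P[...,i] for i in range(3)]
for k in range(-3,4):
    yc=.131+.036*k;xc=.5507-.031*(yc-.13)
    m=(abs(y-yc)<.012)&(abs(x-xc)<.012);t=(abs(y-yc)<.017)&(x<xc-.0175)&(x>xc-.0215)&(z>.05)
    print(k+4,m.sum(),np.round([np.median(z[m]),np.median(z[t])],4))
E
```

```text
time_s: 23.42
ee_pos: [0.6039, -0.3379, 0.075]
ee_rot: [[0.0, -0.977, -0.213], [0.0, -0.213, 0.977], [-1.0, -0.0, -0.0]]
contact_force: [0.4, -1.0, -0.2]
opening: 0.937
time_s: 24.42
ee_pos: [0.5124, -0.338, 0.2407]
ee_rot: [[0.0, -0.977, -0.211], [-0.0, -0.211, 0.977], [-1.0, 0.0, -0.0]]
contact_force: [-0.3, -0.2, -0.1]
opening: 0.936
[-0.701  0.461  0.125  1.234  0.    -0.914] [ 0.5136 -0.3382  0.2406] [[-0.0, -0.263, 0.965, -0.143], [0.001, -0.965, -0.263, 0.067], [1.0, 0.001, 0.0, 0.0], [0.0, 0.0, 0.0, 1.0]] 339.90984670102506
scene table z 0.0005258320417058648
blue all 155 mean [ 0.6281 -0.3279  0.0411] rect [ 610.3 -332. ] [57.1 82.1] 10.3 z pct [0.02   0.0471 0.0546]
blue top 78 mean [ 0.6201 -0.3185  0.0519] rect [ 609.3 -332.2] [57.2 81.2] 11.9 z pct [0.0481 0.0519 0.0558]
wood 214 mean [ 0.6168 -0.331   0.1086] rect [ 608.  -333.6] [39.3 23.6] 13.8 z pct [0.0775 0.1171 0.126 ]
woodtop 106 mean [ 0.6103 -0.333   0.1233] rect [ 607.8 -333.3] [39.3 23. ] 10.2 z pct [0.1186 0.1235 0.1262]
side table z 0.00031352453437388794
blue all 350 mean [ 0.5911 -0.3135  0.0365] rect [ 601.8 -333.4] [65.4 92.4] 12.6 z pct [0.015  0.036  0.0538]
blue top 113 mean [ 0.5917 -0.3154  0.0511] rect [ 598.  -335.7] [63.2 91.2] 6.5 z pct [0.0467 0.0515 0.0547]
wood 239 mean [ 0.5996 -0.3283  0.1043] rect [ 600.7 -335.1] [39.7 34.3] 0.7 z pct [0.0734 0.1072 0.1258]
woodtop 83 mean [ 0.602  -0.3341  0.1233] rect [ 601.1 -335.2] [33.5 39.2] 89.9 z pct [0.1189 0.1235 0.1271]
1 61 [0.055 0.054]
2 56 [0.0548 0.0546]
3 66 [0.0548 0.0552]
4 72 [0.0548 0.0557]
5 75 [0.0551 0.0558]
6 75 [0.0552 0.0555]
7 84 [0.0559 0.0553]
```

View pics/w5.png

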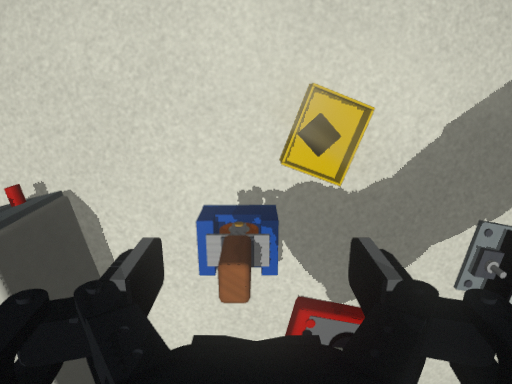

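View pics/s2.png

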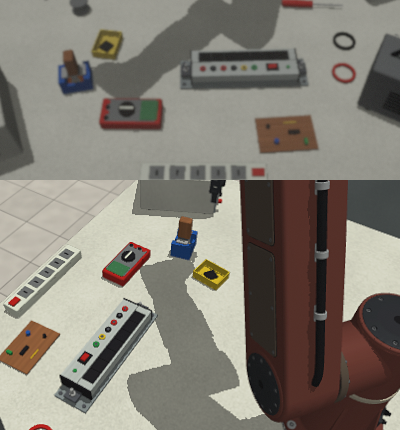

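The roller stands upright in the holder (handle at (235,265), plate on the end walls), the covers are level, and nothing else has moved. Handing in.

```bash
python3 -c "
from plant import *
print(job_done())"
```

```text
the job is handed in; nothing more can be done
None
```

I took the roller from its holder, rolled it over all seven covers and back, then stood it upright in the holder again. The job was handed in at about 24.5 s of the 72 s allowed.

- **Pressing force:** about 17–21 N net at the readings taken, between the 8 N grip and the 35 N crack limit. The force was only read at the end of each move, so brief peaks between readings were not seen.
- **Covers:** the close wrist depth view put the covers within about 0.3 mm of the channel top. That view could not see the outer end of cover 1. The coarser side camera agreed to about 1 mm for all seven.
- **Roller:** it came to rest at the same height as when it was picked up, and the handle's top is at 0.124 m as before. In the last pictures it stands upright in the holder.
- **Other things:** the last pictures show none of the things in view moved. The screwdriver, coils and spool were only partly in view.
- **Disagreement:** the scene and side cameras differed by 5–9 mm on the holder's position, so I used the wrist camera.

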